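# Hold the switch test clamp open at size

### The job

Open the switch test clamp to size so that a colleague can lay a part in it: slide the cursor along its track until its pointer is in line with the point of the size tab, and leave it there. Then pull out the spring-loaded jaw, the one with the tall post handle, until the jaw's pointer is in line with the cursor, and keep it there: the program finishes while the gripper is still holding the jaw open. Do not shove the things lying around the clamp out of place.

Things in the scene. Friction and masses are not known exactly. Their poses are not given: they have to be found in the camera images.
- jig: test clamp: grey plate 300 (x) x 210 (y) x 12 mm, fixed on the bench, yaw varies. Origin: centre of its underside. -x is the pull direction, roughly towards the robot. Steel fixed jaw at the +x end, 40 x 70 mm, top at 58 mm (x 100 to 140, y -80 to -10). Sprung jaw's lane at y = -45 mm; cursor's track at y = +40 mm, 24 mm wide, top at 18 mm; blank ruler strip at y = +92 mm. Heights: above bench
- tab: size tab: dark steel clip 14 (x) x 20 (y) x 12 mm on the jig plate by the ruler strip, with a flat point aimed at the cursor's track (-y). Fixed at jig y = 85 mm, at a jig x that varies, -75 to -25 mm. Axes parallel to the jig's. Origin: at plate-top height (12 mm), on the point's centreline; the tip lies 8 mm to -y. Its origin's jig x is the target for cursor and jaw
- cursor_mark (a point): centre of the top of the cursor's grip, 56 mm above the bench, axes as the jig's. Grip: black upright block 16 (jig x) x 26 (y) mm, from 24 to 56 mm above the bench, on an aluminium shoe 30 x 30 mm; flat pointers (tops at 22 mm) reach 30 mm to +y and -y at this point's jig x
- cursor (a joint): cursor's slide, m, 0 to 0.12: 0 at the fixed-jaw end, growing towards jig -x. Cursor_mark's jig x = 0.005 minus this value. Dry friction about 1.5 N; stays where it is left. It starts near its -x end, farther out than the tab
- jaw: sprung jaw, pulled by its handle: black upright post 20 (jig x) x 24 (y) x 50 mm on a steel draw bar 26 mm wide. Origin: under the post's centre at bench height (post 26 to 76 mm above); axes as the jig's. 50 mm clear between post and jaw block (60 mm wide, top at 52 mm) on its +x side. A flat steel pointer (top at 24 mm) reaches 38 mm to +y, towards the cursor, at the origin's jig x
- jaw_slide (a joint): sprung jaw's slide, m, 0 to 0.10: 0 shut, growing as it is pulled to jig -x. The post's jig x = 0.005 minus this value, so jaw and cursor are in line when both joints read the same. The spring pulls it shut with 5.4 N at 0 and 90 N/m more (14.4 N at 0.10); let go, it snaps shut
- stock_box: bystander: open cardboard part box 130 x 110 x 85 mm beside the clamp; origin under its centre
- door_switch: bystander: white appliance door switch, 55 x 24 x 30 mm, lying on the bench; origin under its centre
- tape_roll: bystander: cardboard tape core, 90 mm across, 45 mm high; origin under its centre

How it is judged:
By the outcome, as a careful person would: the job done as asked, in the order asked, and still so for the second after the job is handed in, while the arm keeps its last pose, push and grip.
It also fails if it takes over 48 s, if anything falls off the work surface, if the arm or the gripper's body presses on something with over 40 N, if the wrist force passes 120 N, or if a joint passes its speed limit or range.

### The arm

A 6-joint arm with a two-finger parallel gripper is mounted at the origin on the work surface. World frame = base frame: x ahead of the robot, y to its left, z up, the work surface at z = 0. Lengths are in mm, angles in rad, forces in N, time in s.
With the tool pointing down it reaches from about 300 to 750 mm from the base axis. Payload 8.5 kg.
Tool frame: the origin (TCP) lies at the very end of the fingers, on their centre line; the grasp point (between the pads) lies manip.hold_point_z behind it (manip.hold_point_z is the distance from the TCP to the grasp point, in mm); z points along the fingers, y is the line along which they close (so a half turn about z gives the same grasp; the last joint's range is limited). The gripper opens to 85 mm and grips with 20 to 120 N. Pads are 22 mm wide; open, the fingers measure 114 mm over their backs; the gripper's body (76 mm by 85 mm) begins 54 mm behind the grasp point. The pads swing forward as they close: fully open they stand 13 mm farther back than shut.
Start: joints at [1.001, 0.381, 1.297, -0, 1.464, -0.215], TCP at [191.062, 515.728, 231.322] pointing down, gripper open.
Joint ranges: [-3.11, 3.11], [-0.89, 2.33], [0.22, 2.48], [-1.42, 4.56], [0.17, 2.85], [-2.88, 2.88]. Speed limits (rad/s): [2.39, 2.39, 3.14, 3.14, 3.14, 3.14].

### API

Orientations are given as a unit quaternion [x, y, z, w].
In Python, from plant import manip gives the robot as it stands.
- The arm moves only by the tool jog_arm, never from a script. Its argument "increments" is a list of rows, each a list of 7 numbers: the finger opening in cm, from 0 to 8.54, then the shift along the tool's x, y, z in cm, then the turn, a rotation vector about the tool's x, y, z in degrees. In form: [[gripper, x, y, z, wx, wy, wz], ...]. A call has 1 to 12 rows; each row is the pose to reach, as a shift and turn from the pose commanded when the call began, along the tool's axes at that moment; what a row does not reach only later rows make up. A row lasts 1/12 s, in which the tool goes at most 41.7 mm and 7.16 degrees, less where a joint would pass 70% of its speed; a pose out of reach is approached as far as the arm can. A call with a gripper value outside its range is refused whole. The fingers move at their own pace and stop on an object; the grip force is fixed at half the most. Time passes only in rows, so rows that repeat a pose let the fingers close. It gives the time, the measured TCP pose, the force, the opening and the grip force at its end, in the units of the state.
- manip.get_state(): the state, without advancing time (a new reading comes with each control period).
- manip.grab_frame(name): name is "scene" or "top"; returns the picture (420x560x3 uint8, red, green, blue); there is no depth.
- manip.get_calibration(name): a dict with "camera_matrix" (3x3 intrinsics, pixels), "world_from_camera" (4x4, takes a point from camera to world coordinates). Camera axes: x right, y up, looking along -z (the intrinsics and any distortion apply to the point x, -y, -z); pixel columns grow to the right and rows downward; lengths in mm; the calibration is good to about 2 mm. A picture is of the moment at which its call begins. get_calibration takes no time and is no camera call.
- manip.finish_job(): hands the job in; it is judged then, once.
Trained networks look in the newest picture that a camera, given by its name, has taken for a name from the list of things; names that differ only in an ending like _2 or _b are one class to them, and where a whole thing is asked for, a point or a joint stands for the part that bears it (a point fixed in the world has none). Each returns a list of dicts, best first, with "p" (0 to 1); they miss things now and then, are a little off and sometimes report something else, mostly with a low value. They report only what shows in the picture. A call takes as long as a camera call.
- manip.cut_out(camera, name): "mask" (420x560 bool, what is visible of it) and "rect" ([left, top, width, height] in pixels, round what is visible of it).
- manip.pinpoint(camera, name): "at" ([column, row] in pixels: a listed point, or the origin of a listed thing).
The state is a dict: "time": time; "qpos": joint angles; "joint_velocities": joint speeds; "tau": joint torques, N m; "position": TCP position; "ee_rot": TCP orientation; "force": force on the tool from outside, world axes, zero at the start; "wrist_torque": the same for the moment, N m; "width": finger opening in mm; "grip_force": force on a finger pad.
Only numpy, scipy, OpenCV 4.12 (cv2) and the standard library are available. Lean on these libraries where they do the work, as an engineer would, in place of code of your own. Each camera call takes 0.05 s, during which the arm holds its last target. There are 200 camera calls.

## Working session

There is one attempt and no reset: what is moved stays moved. The work goes in short steps, Python scripts to look and compute and a tool call to move; the robot and the scene stay as the last step left them, time stands still between calls to the robot, and variables do not carry over. Pictures are saved under pics/ and viewed, at most 10 in all, crops included, and the job is handed in when it is done.

Besides the shell and the picture viewer there is one more tool, called after ">>>" by a JSON object that holds its "name" and its "arguments". jog_arm: Moves the arm, as the interface text tells. Its arguments: {"type":"object","properties":{"increments":{"type":"array","items":{"type":"array","items":{"type":"number"}}}},"required":["increments"]}

```bash
mkdir -p pics; cat > h.py <<'E'
import numpy as np, cv2
from plant import manip
def ray(cam,px):
    c=manip.get_calibration(cam);K=np.array(c["camera_matrix"]);T=np.array(c["world_from_camera"])
    d=c.get("distortion",None)
    v=np.linalg.inv(K)@[px[0],px[1],1]; v=np.array([v[0],-v[1],-v[2]])
    return T[:3,3],T[:3,:3]@v
def at_z(cam,px,z):
    o,d=ray(cam,px); return o+d*(z-o[2])/d[2]
def proj(cam,P):
    c=manip.get_calibration(cam);K=np.array(c["camera_matrix"]);T=np.linalg.inv(np.array(c["world_from_camera"]))
    q=T[:3,:3]@np.array(P)+T[:3,3]; q=K@[q[0],-q[1],-q[2]]; return q[:2]/q[2]
E
python3 - <<'E'
from h import *
np.set_printoptions(precision=1,suppress=True)
print(manip.get_calibration("top"),manip.hold_point_z); print(manip.get_state())
for cam in("top","scene"):
    im=manip.grab_frame(cam); cv2.imwrite(f"pics/{cam}0.png",im[:,:,::-1])
    for n,z in(("jig",0),("tab",12),("cursor_mark",56),("jaw",0),("stock_box",0),("door_switch",0),("tape_roll",0)):
        for r in manip.pinpoint(cam,n)[:2]: print(cam,n,round(r["p"],2),r["at"],at_z(cam,r["at"],z))
E
```

```text
{'camera_matrix': array([[527. ,   0. , 280.3],
       [  0. , 527. , 217.6],
       [  0. ,   0. ,   1. ]]), 'world_from_camera': array([[  0. ,   1. ,  -0.1, 448.8],
       [ -1. ,   0. ,   0. ,  28.7],
       [  0. ,   0.1,   1. , 959.7],
       [  0. ,   0. ,   0. ,   1. ]])} 18.700000000000003
{'time': 0.0, 'qpos': array([ 1. ,  0.4,  1.3, -0. ,  1.5, -0.2]), 'joint_velocities': array([ 0.,  0., -0., -0., -0.,  0.]), 'tau': array([  0. , -44.8, -23.1,  -0. ,   0. ,  -0. ]), 'position': array([190.9, 515.5, 230.7]), 'ee_rot': array([ 0.2,  1. , -0. , -0. ]), 'force': array([0.5, 0.5, 0. ]), 'wrist_torque': array([-0., -0.,  0.]), 'grip_force': 0.0, 'width': 85.2138792858863}
top jig 0.55 [287.8, 211.6] [598.6 -14.8   0. ]
top tab 0.58 [250.6, 245.7] [532.3  51.1  12. ]
top cursor_mark 0.92 [280.0, 266.5] [494.4  -1.5  56. ]
top jaw 0.68 [312.6, 200.4] [621.2 -60.2   0. ]
top stock_box 0.59 [406.3, 208.3] [ 612.5 -235.3    0. ]
top door_switch 0.59 [211.4, 269.2] [488.5 120.5   0. ]
top tape_roll 0.73 [174.9, 202.0] [609.2 193.1   0. ]
top tape_roll 0.66 [211.6, 270.8] [485.6 120.    0. ]
scene jig 0.73 [286.2, 243.8] [613.4 -15.4   0. ]
scene tab 0.57 [298.9, 195.8] [534.6  50.1  12. ]
scene cursor_mark 0.61 [263.1, 176.1] [495.9  -4.2  56. ]
scene jaw 0.55 [262.6, 255.6] [617.2 -63.1   0. ]
scene stock_box 0.94 [168.0, 292.2] [ 612.4 -233.3    0. ]
scene door_switch 0.72 [318.3, 171.8] [488.8 117.1   0. ]
scene tape_roll 0.9 [381.3, 207.0] [618.6 180.7   0. ]
```

```bash
python3 - <<'E'
import cv2
a=cv2.imread("pics/top0.png")[130:330,180:440]; cv2.imwrite("pics/topc.png",cv2.resize(a,None,fx=3,fy=3,interpolation=2))
E
```

```text
(no output)
```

View pics/topc.png

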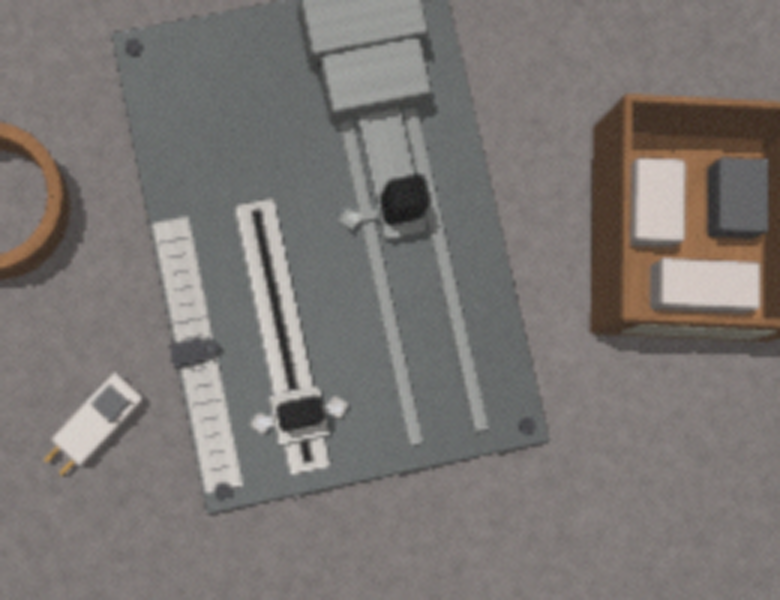

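View pics/scene0.png

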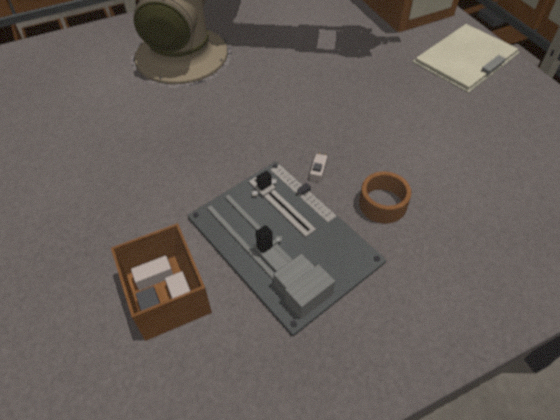

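The top view shows the plate yawed about 11–12°, with the cursor grip at crop (301,410), the tab at (197,352) and its point towards the right. The post is at (405,200). The switch is left of the tab at (97,420), and the box and tape roll are well clear. The scene view agrees.

```bash
cat > fit.py <<'E'
from h import *
from scipy.optimize import least_squares
np.set_printoptions(precision=1,suppress=True)
def w(p,q): # p=x,y,yaw
    c,s=np.cos(p[2]),np.sin(p[2]); return [p[0]+c*q[0]-s*q[1],p[1]+s*q[0]+c*q[1],q[2]]
C=lambda u,v:(u/3+180-1/3,v/3+130-1/3)
def fit(obs,cam="top"):
    # obs: list of (jigpoint, px); jig p ; unknown cursor x p[3], tab x p[4], jaw p[5]
    def f(p):
        r=[]
        for (q,px) in obs:
            q=[p[3+"ctj".index(v)] if isinstance(v,str) else v for v in q]
            r+=list(proj(cam,w(p,q))-px)
        return r
    s=least_squares(f,[600,-15,.2,-100,-50,5],loss="soft_l1"); return s.x,np.array(f(s.x)).reshape(-1,2)
E
python3 - <<'E'
from fit import *
obs=[((-150,105,12),C(210,513)),((-150,-105,12),C(549,439)),((150,105,12),C(113,33)),
(("c",40,56),C(301,410)),(("c",70,22),C(262,423)),(("c",10,22),C(338,407)),(("t",77,24),C(218,350)),(("j",-45,76),C(405,196)),(("j",-7,24),C(349,217))]
p,r=fit(obs); print(p[:2],np.degrees(p[2]),p[3:]); print(r)
print("cursor",w(p,[p[3],40,56]),"post",w(p,[p[5],-45,76]))
from scipy.spatial.transform import Rotation as R
s=manip.get_state();Rm=R.from_quat(s["ee_rot"]).as_matrix();print(Rm)
t=np.array(w(p,[p[3],40,130]))-s["position"]; print("tool shift",Rm.T@t)
print("tool y yaw",np.degrees(np.arctan2(Rm[1,1],Rm[0,1])))
E
```

```text
[604.6 -16.1] 13.540520551607536 [-104.1  -57.6    4.1]
[[-1.   0.2]
 [ 0.6  0.5]
 [-0.7 -0.6]
 [ 0.1  0.4]
 [-4.2  0.4]
 [ 3.6 -1.2]
 [ 1.4 -0.2]
 [ 1.4 -1.1]
 [-3.4  1.3]]
cursor [np.float64(494.05990424933503), np.float64(-1.581031238008137), 56] post [np.float64(619.0701298619374), np.float64(-58.90536832039019), 76]
[[-0.9  0.3 -0. ]
 [ 0.3  0.9  0. ]
 [ 0.   0.  -1. ]]
tool shift [-463.8 -379.8  101.3]
tool y yaw 69.67190603552655
```

>>> {"name": "jog_arm", "arguments": {"increments": [[5,-46.4,-38.0,10,0,0,56.3],[5,-46.4,-38.0,10,0,0,56.3],[5,-46.4,-38.0,10,0,0,56.3],[5,-46.4,-38.0,10,0,0,56.3],[5,-46.4,-38.0,10,0,0,56.3],[5,-46.4,-38.0,10,0,0,56.3],[5,-46.4,-38.0,10,0,0,56.3],[5,-46.4,-38.0,10,0,0,56.3],[5,-46.4,-38.0,10,0,0,56.3],[5,-46.4,-38.0,10,0,0,56.3],[5,-46.4,-38.0,10,0,0,56.3],[5,-46.4,-38.0,10,0,0,56.3]]}}

```text
time: 1.8
position: [441.0, 88.1, 149.0]
ee_rot: [0.62, 0.785, 0.0, 0.0]
force: [1.2, 0.8, -0.3]
width: 50.1
grip_force: 0.0
```

>>> {"name": "jog_arm", "arguments": {"increments": [[5,-9.9,3.0,2.0,0,0,0],[5,-9.9,3.0,2.0,0,0,0],[5,-9.9,3.0,2.0,0,0,0],[5,-9.9,3.0,2.0,0,0,0],[5,-9.9,3.0,2.0,0,0,0],[5,-9.9,3.0,2.0,0,0,0]]}}

```text
time: 2.3
position: [492.0, 1.4, 129.2]
ee_rot: [0.62, 0.785, -0.0, -0.0]
force: [-0.5, -0.1, 0.4]
width: 50.2
grip_force: 0.0
```

```bash
python3 - <<'E'
from h import *
for cam,a in(("top",(130,330,180,440)),("scene",(110,330,170,430))):
    im=manip.grab_frame(cam)[a[0]:a[1],a[2]:a[3],::-1]; cv2.imwrite(f"pics/{cam}1.png",cv2.resize(im,None,fx=2.5,fy=2.5,interpolation=2))
a=cv2.imread("pics/top1.png");b=cv2.imread("pics/scene1.png")
h=min(len(a),len(b));c=np.hstack([a[:h],b[:h]]);cv2.imwrite("pics/both1.png",cv2.resize(c,(800,int(800*h/c.shape[1]))))
s=manip.get_state();print(s["position"],s["ee_rot"])
E
```

```text
[491.91055494   1.84812442 129.43792051] [6.19410583e-01 7.85067207e-01 8.10430829e-05 5.80463399e-05]
```

View pics/both1.png

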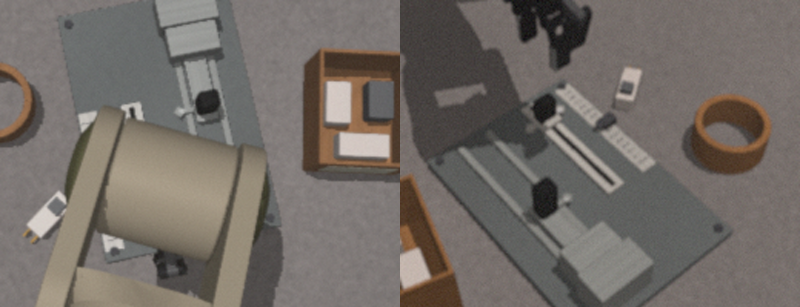

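The top view is now mostly hidden by the arm. The scene view shows the open fingers just above the cursor grip at (545,105), with the cursor and tab both visible. I'll correct about 4 mm, descend and close.

>>> {"name": "jog_arm", "arguments": {"increments": [[5,-0.4,0.1,3.5,0,0,0],[5,-0.4,0.1,7.0,0,0,0],[5,-0.4,0.1,9.0,0,0,0],[5,-0.4,0.1,9.8,0,0,0],[5,-0.4,0.1,9.8,0,0,0]]}}

```text
time: 2.82
position: [493.4, -2.0, 30.2]
ee_rot: [0.62, 0.785, -0.001, -0.001]
force: [-0.6, -0.2, 0.4]
width: 50.0
grip_force: 0.0
```

```bash
python3 - <<'E'
from h import *
im=manip.grab_frame("scene")[130:280,190:390,::-1]; cv2.imwrite("pics/s2.png",cv2.resize(im,None,fx=4,fy=4,interpolation=2))
s=manip.get_state();print(s["position"],s["force"])
E
```

```text
[494.28591356  -2.3082708   31.46451485] [-0.64442327  0.00191428  0.59168121]
```

View pics/s2.png

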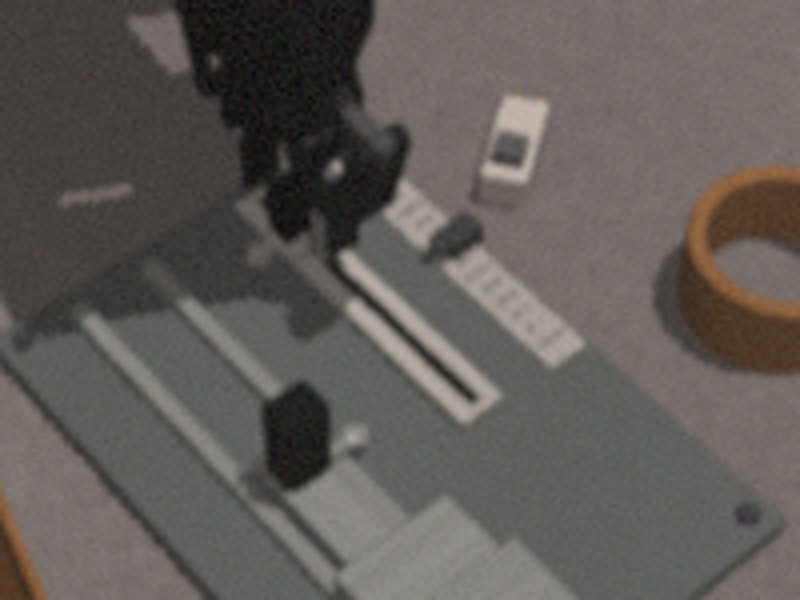

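The fingers straddle the cursor grip at (320,190), and the tab stands at (455,238). Closing now.

>>> {"name": "jog_arm", "arguments": {"increments": [[1,0,0,0,0,0,0],[1,0,0,0,0,0,0],[1,0,0,0,0,0,0],[1,0,0,0,0,0,0],[1,0,0,0,0,0,0],[1,0,0,0,0,0,0]]}}

```text
time: 3.37
position: [494.9, -2.9, 32.5]
ee_rot: [0.62, 0.785, 0.001, 0.001]
force: [-0.4, 0.9, 7.2]
width: 14.6
grip_force: 58.5
```

>>> {"name": "jog_arm", "arguments": {"increments": [[1,0,0.4,-0.15,0,0,0],[1,0,1.2,-0.15,0,0,0],[1,0,2.0,-0.15,0,0,0],[1,0,2.8,-0.15,0,0,0],[1,0,3.6,-0.15,0,0,0],[1,0,4.2,-0.15,0,0,0],[1,0,4.6,-0.15,0,0,0],[1,0,4.6,-0.15,0,0,0],[1,0,4.6,-0.15,0,0,0]]}}

```text
time: 4.12
position: [539.6, 7.9, 32.6]
ee_rot: [0.62, 0.785, 0.0, 0.0]
force: [2.1, -0.9, -6.1]
width: 14.9
grip_force: 61.1
```

>>> {"name": "jog_arm", "arguments": {"increments": [[5,0,0,0,0,0,0],[5,0,0,0,0,0,0],[5,0,0,0,0,0,0],[5,0,0,-3,0,0,0],[5,0,0,-7,0,0,0],[5,0,0,-11,0,0,0],[5,-4,0,-14,0,0,0],[5,-8,-1,-15,0,0,0],[5,-12,-2,-15,0,0,0],[5,-16,-3,-15,0,0,0],[5,-20,-3.5,-15,0,0,0],[5,-24,-3.6,-15,0,0,0]]}}

```text
time: 5.12
position: [557.9, -232.1, 183.4]
ee_rot: [0.62, 0.784, 0.0, 0.0]
force: [0.7, -0.2, 0.3]
width: 50.2
grip_force: 0.0
```

```bash
python3 - <<'E'
from h import *
np.set_printoptions(precision=1,suppress=True)
im=manip.grab_frame("top"); cv2.imwrite("pics/top3full.png",im[:,:,::-1]);manip.grab_frame("scene")
for cam in("top","scene"):
    for n,z in(("tab",12),("cursor_mark",56),("jaw",0)):
        for r in manip.pinpoint(cam,n)[:1]: print(cam,n,round(r["p"],2),r["at"],at_z(cam,r["at"],z))
a=im[190:300,220:360,::-1]; cv2.imwrite("pics/t3.png",cv2.resize(a,None,fx=5.4,fy=5.4,interpolation=2))
print(manip.get_state()["position"])
E
```

```text
top tab 0.49 [248.4, 246.3] [531.  55.  12.]
top cursor_mark 0.73 [274.1, 240.4] [538.8  10.   56. ]
top jaw 0.74 [312.1, 200.3] [621.3 -59.2   0. ]
scene tab 0.48 [299.0, 193.7] [530.2  52.6  12. ]
scene cursor_mark 0.57 [277.8, 194.1] [545.8   1.5  56. ]
scene jaw 0.67 [266.4, 256.1] [621.  -57.6   0. ]
[ 558.8 -228.7  182.9]
```

View pics/t3.png

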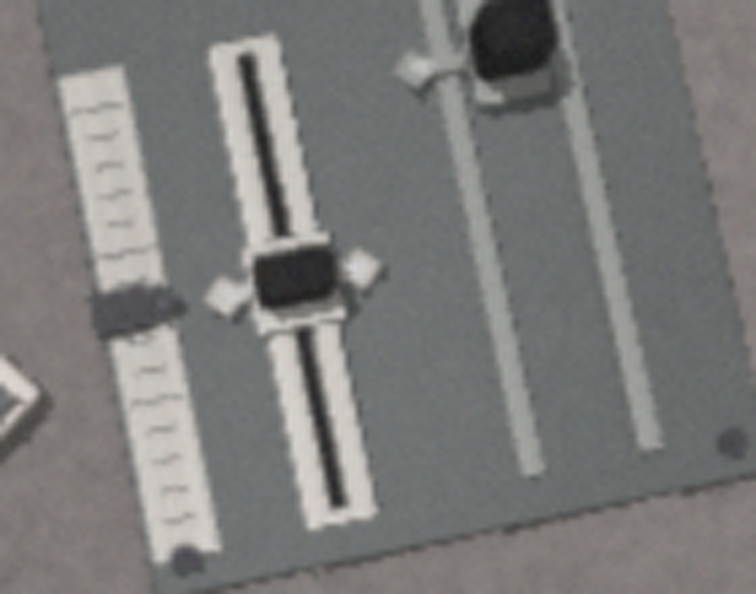

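The cursor's pointers are at (205,298) and (384,268), and the tab's point is at (187,304), so they are nearly in line. I'll compute the remaining offset.

```bash
python3 - <<'E'
from h import *
np.set_printoptions(precision=1,suppress=True)
C=lambda u,v:(u/5.4+220-.4,v/5.4+190-.4)
L,Rr,T,J=[at_z("top",C(*q),z) for q,z in(((205,298),22),((384,268),22),((187,304),20),((397,72),24))]
print(L,Rr,T,J,"cursor length",np.linalg.norm(L-Rr))
a0=at_z("top",C(210,45),18);a1=at_z("top",C(308,529),18);b0=at_z("top",C(276,37),18);b1=at_z("top",C(376,517),18)
for p,q in((a1,a0),(b1,b0),(Rr,L)): print("yaw",np.degrees(np.arctan2(*(q-p)[[1,0]])))
g=at_z("top",C(296,276),56);print("grip",g)
for yaw in(13,13.5,14):
    y=np.radians(yaw);ex=np.array([np.cos(y),np.sin(y),0])
    print("tab-cursor x: pointers",(T-(L+Rr)/2)@ex,"left tip",(T-L)@ex,"grip",(T-g)@ex)
    print("jaw tip-tab",(J-T)@ex, "start grip ref")
E
```

```text
[533.4  38.5  22. ] [545.3 -20.3  22. ] [531.4  44.4  20. ] [611.  -22.8  24. ] cursor length 60.06497721558507
yaw 13.288934170948378
yaw 13.431008485023787
yaw 101.42273596122654
grip [538.3   9.5  56. ]
tab-cursor x: pointers 0.2019660322701231 left tip -0.6246774318135009 grip 1.1347411211202143
jaw tip-tab 62.38252538523285 start grip ref
tab-cursor x: pointers 0.517982845081252 left tip -0.5706094231679959 grip 1.4456765833953247
jaw tip-tab 61.65209234244156 start grip ref
tab-cursor x: pointers 0.8339602114932774 left tip -0.5164979604057123 grip 1.7565019518014475
jaw tip-tab 60.916964254122625 start grip ref
```

The cursor is in line with the tab to within about 1 mm (pointer estimates −0.6 to +0.5 mm), so I'll leave it. Next is the jaw post, at about (620,−60).

>>> {"name": "jog_arm", "arguments": {"increments": [[5,3,2,0,0,0,0],[5,6,4,0,0,0,0],[5,9,6,1,0,0,0],[5,12,8,3,0,0,0],[5,14.5,9.6,5,0,0,0],[5,15.0,9.9,6.5,0,0,0],[5,15.0,9.9,6.5,0,0,0],[5,15.0,9.9,6.5,0,0,0],[5,15.0,9.9,6.5,0,0,0]]}}

```text
time: 6.27
position: [620.6, -61.8, 118.9]
ee_rot: [0.62, 0.785, 0.0, 0.001]
force: [0.3, -0.1, -0.2]
width: 50.1
grip_force: 0.0
```

```bash
python3 - <<'E'
from h import *
im=manip.grab_frame("scene")[130:280,190:390,::-1]; cv2.imwrite("pics/s4.png",cv2.resize(im,None,fx=4,fy=4,interpolation=2))
s=manip.get_state();print(s["position"],s["force"])
E
```

```text
[620.67091876 -62.10491608 119.10064086] [-0.11967953  0.14620829  0.21705683]
```

View pics/s4.png

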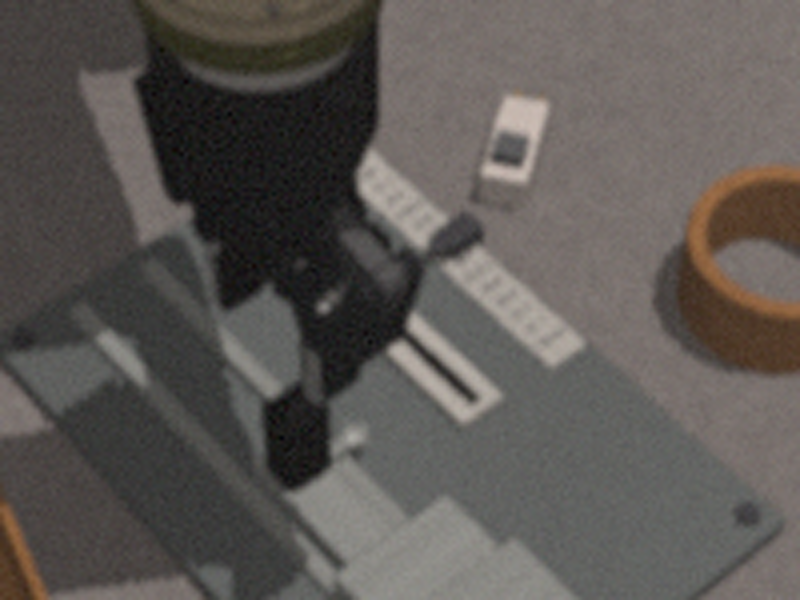

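The fingers hang over the post at (297,430), on target. I'll descend and close.

>>> {"name": "jog_arm", "arguments": {"increments": [[5,0.2,0,2.5,0,0,0],[5,0.2,0,5.0,0,0,0],[5,0.2,0,7.0,0,0,0],[5,0.2,0,7.5,0,0,0],[5,0.2,0,7.5,0,0,0],[1.2,0.2,0,7.5,0,0,0],[1.2,0.2,0,7.5,0,0,0],[1.2,0.2,0,7.5,0,0,0],[1.2,0.2,0,7.5,0,0,0],[1.2,0.2,0,7.5,0,0,0],[1.2,0.2,0,7.5,0,0,0]]}}

```text
time: 7.23
position: [619.3, -60.1, 44.6]
ee_rot: [0.62, 0.785, -0.001, 0.0]
force: [-7.8, -4.3, 8.6]
width: 18.8
grip_force: 60.7
```

>>> {"name": "jog_arm", "arguments": {"increments": [[1.2,0,-0.4,0,0,0,0],[1.2,0,-1.2,0,0,0,0],[1.2,0,-2.0,0,0,0,0],[1.2,0,-2.8,0,0,0,0],[1.2,0,-3.6,0,0,0,0],[1.2,0,-4.4,0,0,0,0],[1.2,0,-5.2,0,0,0,0],[1.2,0,-5.8,0,0,0,0],[1.2,0,-6.15,0,0,0,0],[1.2,0,-6.15,0,0,0,0],[1.2,0,-6.15,0,0,0,0],[1.2,0,-6.15,0,0,0,0]]}}

```text
time: 8.23
position: [562.7, -73.8, 44.7]
ee_rot: [0.62, 0.785, 0.002, 0.003]
force: [9.9, 2.6, 3.8]
width: 19.1
grip_force: 60.1
```

```bash
python3 - <<'E'
from h import *
for i in range(6):
    im=manip.grab_frame("scene");s=manip.get_state();p=s["position"]
    print(p,p[0]*.9728+p[1]*.2317,s["force"],s["width"])
a=im[160:250,230:350,::-1]; cv2.imwrite("pics/s5.png",cv2.resize(a,None,fx=6.6,fy=6.6,interpolation=2))
E
```

```text
[562.72421544 -73.79528007  44.65709331] 530.3197503931553 [9.65411937 2.73723426 3.48176309] 19.00189081010285
[562.72161135 -73.77777561  44.66014553] 530.3212729131787 [9.10281041 2.72455414 2.78785906] 18.892369292232946
[562.7496107  -73.77953231  44.66722697] 530.3481036518331 [9.90831229 3.1171264  4.02028858] 19.550848075783183
[562.7360647  -73.79475758  44.63822688] 530.3313984106704 [9.70549615 2.8014196  3.44589423] 18.99058494973287
[562.76008763 -73.77597863  44.67148365] 530.3591189964417 [10.17563716  2.03465558  3.2797342 ] 19.071682270846146
[562.75560241 -73.77219504  44.6505306 ] 530.3556324362419 [9.63528302 3.15182384 3.90055603] 19.156427877139464
```

View pics/s5.png

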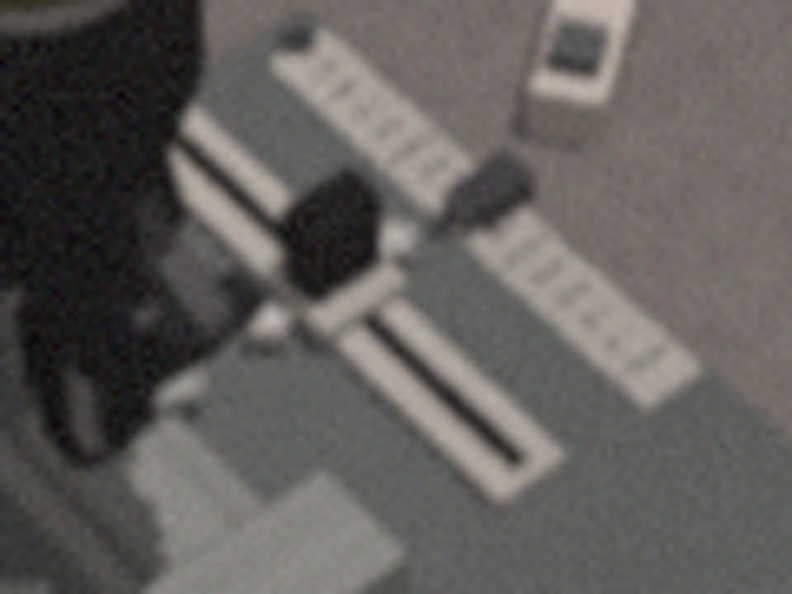

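In this view the cursor's left pointer meets the tab's point at about (415–435,235). The cursor's other pointer is at (270,322) and the jaw's pointer tip is at (190,390). Converting these to jig x.

```bash
python3 - <<'E'
from h import *
np.set_printoptions(precision=1,suppress=True)
C=lambda u,v:(u/6.6+230-.42,v/6.6+160-.42)
y=np.radians(13.4);ex=np.array([np.cos(y),np.sin(y),0]);ey=np.array([-ex[1],ex[0],0])
for n,q,z in(("cursor R pointer centre",(268,322),22),("cursor L",(398,240),22),("L tip",(414,238),22),("tab tip",(434,233),20),("jaw ptr centre",(184,390),24),("grip",(331,225),45)):
    P=at_z("scene",C(*q),z);print(n,P,P@ex,P@ey)
E
```

```text
cursor R pointer centre [544.7 -13.8  22. ] 526.6300058481867 -139.69789174012925
cursor L [534.6  31.1  22. ] 527.287942179809 -93.60649378645718
L tip [536.   35.5  22. ] 529.6056004009627 -89.69143176932222
tab tip [535.4  42.1  20. ] 530.6016666655825 -83.14218709828285
jaw ptr centre [556.9 -44.6  24. ] 531.444403548088 -172.46389477408877
grip [538.3   8.8  45. ] 525.7206796518445 -116.24146953206233
```

>>> {"name": "jog_arm", "arguments": {"increments": [[1.2,0,-0.2,0,0,0,0],[1.2,0,-0.35,0,0,0,0],[1.2,0,-0.35,0,0,0,0],[1.2,0,-0.35,0,0,0,0],[1.2,0,-0.35,0,0,0,0]]}}

```text
time: 8.95
position: [559.4, -74.6, 44.6]
ee_rot: [0.62, 0.785, 0.002, 0.003]
force: [10.4, 3.0, 2.9]
width: 18.9
grip_force: 60.1
```

```bash
python3 - <<'E'
from h import *
np.set_printoptions(precision=1,suppress=True)
im=cv2.imread("pics/top3full.png").astype(int);g=im.sum(2)/3
y=np.radians(13.4);ex=np.array([np.cos(y),np.sin(y),0]);ey=np.array([-ex[1],ex[0],0])
def blob(u0,u1,v0,v1,lo,hi,z,n):
    s=g[v0:v1,u0:u1];m=((s>lo)&(s<hi)).astype(np.uint8);k,l,st,c=cv2.connectedComponentsWithStats(m);i=1+st[1:,4].argmax()
    P=at_z("top",c[i]+[u0,v0],z);print(n,st[i],P@ex,P@ey)
for t in(60,70,80): blob(235,256,240,256,-1,t,21,"tab")
for t in(40,50,60): blob(262,287,230,252,-1,t,54,"grip")
for t in(130,145,160): blob(256,267,240,251,t,256,22,"Lptr");blob(283,293,234,245,t,256,22,"Rptr")
for i in range(4):
    manip.grab_frame("scene");s=manip.get_state();p=s["position"];print(p@ex,s["force"],s["width"])
E
```

```text
Traceback (most recent call last):
ValueError: attempt to get argmax of an empty sequence
```

```bash
python3 - <<'E'
from h import *
np.set_printoptions(precision=1,suppress=True)
im=cv2.imread("pics/top3full.png").astype(int);g=im.sum(2)/3
print(g[242:254,236:257].astype(int))
y=np.radians(13.4);ex=np.array([np.cos(y),np.sin(y),0]);ey=np.array([-ex[1],ex[0],0])
def blob(u0,u1,v0,v1,lo,hi,z,n):
    s=g[v0:v1,u0:u1];m=((s>lo)&(s<hi)).astype(np.uint8);k,l,st,c=cv2.connectedComponentsWithStats(m)
    if k<2: return
    i=1+st[1:,4].argmax()
    P=at_z("top",c[i]+[u0,v0],z);print(n,st[i],P@ex,P@ey)
for t in(75,85,92): blob(235,256,240,256,-1,t,21,"tab")
for t in(50,60): blob(262,287,230,252,-1,t,54,"grip")
for t in(130,145,160): blob(256,265,240,251,t,256,22,"Lptr");blob(284,293,234,245,t,256,22,"Rptr")
for i in range(3):
    manip.grab_frame("scene");s=manip.get_state();p=s["position"];print(p@ex,s["force"],s["width"])
E
```

```text
[[118 118 159 190 188 175 153 149 139 125 131 154 158 143 145 115 112 113
  113 111 111]
 [118 104 138 172 155 134 126 114  97  91  99 111 105  95 104  93 109 112
  114 110 114]
 [118  93 102 114 103  90  93  90  85  85  85  91  84  85  87  92 100 105
  114 113 113]
 [ 98  87  86  87  82  83  82  87  83  83  82  84  80  91  92  87  86  91
  109 112 114]
 [111  90  85  84  83  83  84  84  83  82  81  83  78  95  96  84  74  73
   93 109 111]
 [117  88  81  87  84  85  81  83  83  82  83  77  82  83  83  79  72  73
   87 110 113]
 [115  89  86  83  86  81  80  77  82  82  79  81  77  85  80  85  86  87
  105 110 112]
 [116  91  83  81  84  81  81  80  82  78  81  84  85  92  97 104 118 112
  114 114 113]
 [116  93  85  83  82  82  84  86  81  69  68  78 101 138 162 132 129 117
  113 111 110]
 [121 110  87  80  71  73  71  80  92 106 113 129 167 182 189 179 158 118
  111 111 111]
 [123 113  86  76  89 111 119 117 133 172 170 155 165 186 196 195 171 110
  112 113 110]
 [126 124 111 101 137 172 181 167 147 165 163 170 184 192 197 195 176 119
  112 112 115]]
tab [17  6  2  2  4] 526.7108187215542 -76.70029235483301
tab [ 3  4 16  9 70] 527.5928980088513 -61.91955629901574
tab [  2   3  18  10 107] 528.3033767113567 -61.76299433976166
grip [  6   7  14  10 107] 525.3476489426824 -115.17061119892935
grip [  6   6  14  11 125] 525.5833730308498 -115.66965596020833
Lptr [ 2  1  7  8 40] 527.5722409945163 -92.6006108329321
Rptr [ 0  2  6  7 35] 527.5757927715212 -138.4967067768248
Lptr [ 2  1  7  7 34] 527.5315481970612 -92.74747709209343
Rptr [ 0  2  6  7 29] 527.4844149546531 -138.7858186589917
Lptr [ 2  2  7  6 29] 527.2253395492003 -92.6966815582125
Rptr [ 0  3  6  6 25] 527.2595623249312 -138.6605849701334
526.9111745449976 [10.   3.7  3.3] 19.212821177465237
526.9194342484817 [10.4  2.2  4. ] 18.824440918708785
526.922975888301 [10.1  2.9  3. ] 19.13870453045373
```

The cursor's pointers are at 527.5 mm along the jig, the tab at about 527.7, and the jaw at 526.9 (the gripper read 526.8 when it held the cursor). The spring force of about 10.7 N fits a 60 mm opening. Handing in while still gripping.

```bash
python3 -c "
from plant import manip
print(manip.finish_job())"
```

```text
the job is handed in; nothing more can be done
None
```

The job is handed in, with no verdict returned: by my measurements the cursor is within about 1 mm of the size tab's point, and the gripper is holding the sprung jaw open within about 1 mm of the cursor; nothing around the clamp was touched.

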